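# Open the child-resistant jar at the grinding bench

## Task

Open the white jar held in the grey bench holder: its red cap is child-resistant, so press it down and, keeping it pressed, turn it anticlockwise (seen from above) past its ratchet until it is free and pops up. Then lift the cap off and set it down, not drop it, in the steel tray, flat on its rim with the white wing up. Leave the other things on the bench where they are.

Things in the scene. Friction and masses are not known exactly. Their poses are not given: they have to be found in the camera images.
- cap: Loose red round cap, 68 mm across, about 140 g, with a white wing across its top. Origin: centre of the lower rim of its skirt; z up. Flat red top at z = 30 mm. Hollow underneath, so on a flat floor it stands on its rim. Three lugs inside the skirt hold it on the jar. It turns only while pressed down 6 to 10 mm.
- wing (a point): Centre of the cap's white wing, a bar 56 mm long (cap's x axis), 12 mm thick (y) and 24 mm high (z), standing on the red top from z = 30 to 54 mm of the cap; axes as the cap's. Pinch it across y from above, or straddle it with the fingertips pressing on the red top.
- jar: White jar, 84 mm across, fixed in a grey holder (110 x 110 x 52 mm); it cannot move. Origin: centre of the holder's underside, on the bench; z up the jar's axis. Locked, the cap's origin is at z = 96 mm (red top 126, wing top 150 mm) on this axis and its x axis lies along the jar's x within 3 degrees. A red mark on the shoulder at the jar's +x means locked.
- unlocked_mark (a point): Green mark on the jar's shoulder, 39.5 mm from the axis, 75 degrees anticlockwise of the jar's x. Turning anticlockwise, the cap passes ratchet teeth at about 15 and 44 degrees, with a pocket at 29 where it clicks in if let up (it may be regripped there). Past 58 degrees it is free; end stop at about 99; aim for 77.
- neck (a point): Centre of the flat top of the jar's neck (46 mm across), 110 mm above the jar's origin, under the cap. The pressed cap meets it, a hard stop 10 mm below its locked height.
- plunger (a joint): Spring plunger under the cap, m: 0 with the cap locked, negative when pressed (-0.010 at the hard stop), +0.004 when the cap is unlocked and let up: it then sits loose 4 mm above its locked height and lifts straight off. It pushes up with 6 N at 0 and 0.4 N more per mm pressed.
- tray: Open steel tray fixed to the bench, 180 mm along its x, 150 mm along its y, 28 mm high, walls and floor 4 to 5 mm thick. Origin: centre of its underside, on the bench; z up. A cap standing in it has its origin 4 to 5 mm above the tray's origin.
- screwdriver: Bystander: screwdriver 190 mm long lying along its x, origin at its middle underside.
- brush: Bystander: hand brush lying on the left of the bench.
- wrench: Bystander: wrench lying on the right of the bench.
- oil_bottle: Bystander: yellow bottle with black cap, 56 mm across, 130 mm high, at the back; origin at the centre of its underside.
- tin: Bystander: green can, 72 mm across, 70 mm high, at the back; origin at the centre of its underside.
- wheel: Bystander: brown grinding wheel, 100 mm across, 20 mm thick, lying flat at the back; origin at the centre of its underside.
- stone: Bystander: grey sharpening stone, 150 x 50 x 25 mm, at the back; origin at the centre of its underside.
Mind the look-alikes: they are no part of the job. Leave any turquoise look-alike of the tray alone.

How it is judged:
On the way, in this order (a step that is already met when the one before it is completed fails the run):
1. the cap is pressed down on the jar by more than 4 mm, still at its locked angle (z of cap in the frame of jar below 0.092 m and horizontal distance between cap and jar below 0.01 m and angle between the x axis of cap and the x axis of jar, either way round below 0.35 rad).
2. the cap has been turned past the ratchet (more than about 52 degrees) and has come up more than 2 mm above its locked height, still over the neck (angle between the x axis of cap and the x axis of jar, either way round above 0.9 rad and z of cap in the frame of jar between 0.098 and 0.14 m and horizontal distance between cap and jar below 0.025 m), for 0.02 s.
3. the cap is brought down into the tray, its rim within 15 mm of the tray's floor, while the fingers still hold or touch it (set down, not dropped) (z of cap in the frame of tray between -0.002 and 0.02 m and x of cap in the frame of tray between -0.06 and 0.06 m and y of cap in the frame of tray between -0.045 and 0.045 m and contact force between the fingers and cap above 0.3 N), for 0.02 s.
At the end, for the whole second after the job is handed in: The cap stands in the tray on its rim (origin within 10 mm of the tray's underside, tilted less than 0.12 rad, wing up), inside the walls, at rest and released (z of cap in the frame of tray between -0.002 and 0.01 m and x of cap in the frame of tray between -0.06 and 0.06 m and y of cap in the frame of tray between -0.045 and 0.045 m and angle between cap's own z axis and vertical below 0.12 rad and linear speed of cap below 0.02 m/s); the robot touches nothing.
It fails at once if another thing on the bench (screwdriver, brush, wrench, bottle, can, grinding wheel, stone) is moved more than 40 mm (distance of any of screwdriver, brush, wrench, oil_bottle, tin, wheel, stone from where it was at the start of the episode above 0.04 m).
It also fails if it takes over 54 s, if anything falls off the work surface, if the arm or the gripper's body presses on something with over 40 N, if the wrist force passes 120 N, or if a joint passes its speed limit or range.

## Robot

A 7-joint arm with a two-finger parallel gripper is mounted at the origin on the work surface. World frame = base frame: x ahead of the robot, y to its left, z up, the work surface at z = 0. Lengths are in m, angles in rad, forces in N, time in s.
With the tool pointing down it reaches from about 0.4 to 0.85 m from the base axis. Payload 4.5 kg.
Tool frame: the origin (TCP) lies at the very end of the fingers, on their centre line; the grasp point (between the pads) lies 19 mm behind it; z points along the fingers, y is the line along which they close (so a half turn about z gives the same grasp; the last joint's range is limited). The gripper opens to 88 mm and grips with 3 to 60 N. Pads are 18 mm wide; open, the fingers measure 123 mm over their backs; the gripper's body (75 mm by 187 mm) begins 45 mm behind the grasp point.
Start: joints at [-1.184, 0.689, -0.195, 1.565, 0.157, 0.902, -0.215], TCP at [0.216, 0.587, 0.239] pointing down, gripper open.
Joint ranges: [-3.01, 3.01], [-0.46, 2.08], [-1.47, 1.51], [0.13, 2.56], [-1, 4.14], [0.04, 2.09], [-2.66, 2.66]. Speed limits (rad/s): [2.57, 2.57, 3.14, 3.14, 3.14, 3.14, 3.14].

## Interface

Orientations are given as a 3x3 rotation matrix whose columns are the frame's x, y, z axes.
In Python, from rig import arm gives the robot as it stands.
- The arm moves only by the tool send_rows, never from a script. Its argument "deltas" is a list of rows, each an object with "travel": the shift along the tool's x, y, z scaled (see below), a list of three; "roll": the turn about the tool's z scaled (see below). In form: [{"travel": [x, y, z], "roll": roll}, ...]. A call has 1 to 5 rows; each row shifts and turns the commanded pose from where the row before left it, along the tool's axes as they then stand; what a row does not reach is not made up. The controller multiplies each number of a shift by 0.05 m and each number of a turn by 8 degrees. A row lasts 1/8 s, in which the tool goes at most 62.5 mm and 10.7 degrees, less where a joint would pass 70% of its speed; a pose out of reach is approached as far as the arm can. A call with a number of a shift or a turn outside -1 to 1 is refused whole. A call with a gripper value outside its range is refused whole. "grip" is the opening, from 0 (shut) to 1 (fully open), set as the call begins (left out, the last holds). The fingers move at their own pace and stop on an object; "grip_force" is the grip in N (left out, the last holds). Time passes only in rows, so rows that do not move let the fingers close. It gives the time, the measured TCP pose, the force, the opening and the grip force at its end, in the units of the state.
- arm.state(): the state, without advancing time (a new reading comes with each control period).
- arm.get_image(name): name is "scene" or "top" or "wrist"; returns (picture, depth): 400x640x3 uint8, red, green, blue; 400x640 float32, m along the optical axis (not along the pixel's ray), 0 where there is no reading.
- arm.camera_params(name): a dict with "camera_matrix" (3x3 intrinsics, pixels), "origin" and "attitude" of the camera in the world. Camera axes: x right, y up, looking along -z (the intrinsics and any distortion apply to the point x, -y, -z); pixel columns grow to the right and rows downward; lengths in m; the calibration is good to about 2 mm. A picture is of the moment at which its call begins: read the wrist's pose just before it. camera_params takes no time and is no camera call; for the wrist camera it gives the pose at the moment of the call.
- arm.job_done(): hands the job in; it is judged then, once.
The state is a dict: "time": time; "joint_pos": joint angles; "qvel": joint speeds; "joint_efforts": joint torques, N m; "tool_pos": TCP position; "tool_rot": TCP orientation; "force": force on the tool from outside, world axes, zero at the start; "wrist_torque": the same for the moment, N m; "grip_width": opening from 0.0 (shut) to 1.0 (fully open); "finger_force": force on a finger pad.
Only numpy, scipy, OpenCV 4.12 (cv2) and the standard library are available. Lean on these libraries where they do the work, as an engineer would, in place of code of your own. Each camera call takes 0.05 s, during which the arm holds its last target. There are 200 camera calls.

## Working session

There is one attempt and no reset: what is moved stays moved. The work goes in short steps, Python scripts to look and compute and a tool call to move; the robot and the scene stay as the last step left them, time stands still between calls to the robot, and variables do not carry over. Pictures are saved under pics/ and viewed, at most 10 in all, crops included, and the job is handed in when it is done.

Besides the shell and the picture viewer there is one more tool, called by a JSON object that holds its "name" and its "arguments", one argument or row to a line. send_rows: Moves the arm, as the interface text tells. Shifts and turns lie within -1 to 1; 1 stands for 0.05 m of shift or 8 degrees of turn. Its arguments: {"type":"object","properties":{"deltas":{"type":"array","items":{"type":"object","properties":{"travel":{"type":"array","items":{"type":"number","minimum":-1,"maximum":1}},"roll":{"type":"number","minimum":-1,"maximum":1}}}},"grip":{"type":"number"},"grip_force":{"type":"number"}},"required":["deltas"]}

```bash
mkdir -p pics
cat > h.py <<'E'
import numpy as np, cv2
from rig import arm
def shot(n,f=None):
    p=arm.camera_params(n); im,d=arm.get_image(n)
    np.savez(f'/tmp/{n}.npz',im=im,d=d,K=p['camera_matrix'],o=p['origin'],R=p['attitude'])
    if f: cv2.imwrite('pics/'+f,im[:,:,::-1])
def world(n):
    z=np.load(f'/tmp/{n}.npz'); d=z['d'];K=z['K'];v,u=np.mgrid[:d.shape[0],:d.shape[1]]
    P=np.stack([(u-K[0,2])/K[0,0]*d,-(v-K[1,2])/K[1,1]*d,-d],-1)@np.array(z['R']).T+z['o']
    P[d==0]=np.nan
    return z['im'],P
E
python3 - <<'E'
from h import *
shot('top','top1.png');shot('scene','scene1.png')
print(arm.camera_params('top')); s=arm.state(); print(s['time'],s['tool_pos'],s['tool_rot'],s['force'])
E
```

```text
{'camera_matrix': array([[409.28956549,   0.        , 323.54300003],
       [  0.        , 409.28956549, 199.83171453],
       [  0.        ,   0.        ,   1.        ]]), 'origin': array([ 0.31717792, -0.00127844,  1.19294232]), 'attitude': array([[-0.02071767,  0.98566254, -0.1674519 ],
       [-0.99950669, -0.02437357, -0.01980665],
       [-0.02360407,  0.16695894,  0.98568127]])}
0.1 [0.2158337  0.58597521 0.23798841] [[-9.38436286e-01  3.45452119e-01 -4.13768650e-04]
 [ 3.45452335e-01  9.38435014e-01 -1.55167593e-03]
 [-1.47734751e-04 -1.59908635e-03 -9.99998711e-01]] [ 0.40532644 -0.03900786 -0.71472645]
```

View pics/top1.png

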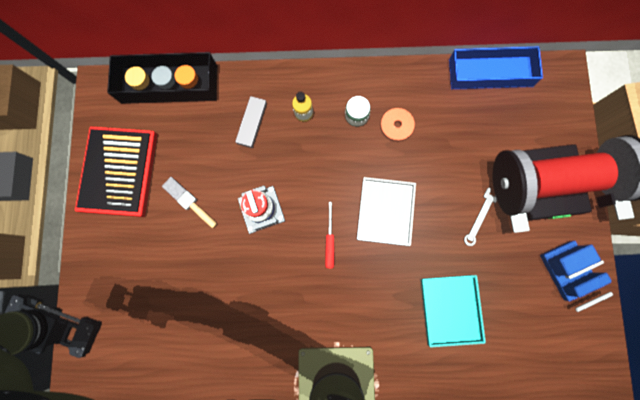

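View pics/scene1.png

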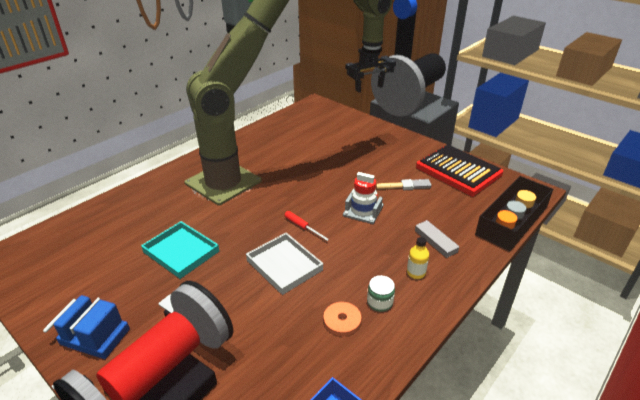

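The jar with its red cap and white wing is at top (256,206). The steel tray is at (387,211). Possible mix-ups:
- **For the tray:** the turquoise tray (453,311), which is the look-alike, and the blue bin (497,68).
- **For the jar and cap:** the red grinder (570,180), the bottle (302,107), the can (358,110) and the jars in the black box (160,76).

I choose the white/steel tray and the jar in the grey holder. Next I measure both and check with a close crop.

Run:
```python
from h import *
im,P=world('top')
c=im[165:250,215:300]; cv2.imwrite('pics/crop1.png',cv2.resize(c[:,:,::-1],(595,595),interpolation=cv2.INTER_CUBIC))
hsv=cv2.cvtColor(im,cv2.COLOR_RGB2HSV).astype(int)
v,u=np.mgrid[:400,:640]
J=(u>225)&(u<290)&(v>175)&(v<240)
X=P[...,:][J]; I=hsv[J]
def st(n,m):
    q=X[m]; c,(w,h),a=cv2.minAreaRect(q[:,:2].astype(np.float32)); print(n,m.sum(),q.mean(0).round(4),'rect',np.round(c,4),round(w,4),round(h,4),round(a,1))
z=X[:,2]
st('wing',z>0.140)
st('top',(z>0.116)&(z<0.134)&((I[:,0]<12)|(I[:,0]>168))&(I[:,1]>110))
st('holder',(z>0.044)&(z<0.06))
st('green',(I[:,0]>40)&(I[:,0]<85)&(I[:,1]>80))
T=(u>345)&(u<430)&(v>165)&(v<255)
X=P[T];I=hsv[T];z=X[:,2]; print(np.percentile(z,[5,50,95]))
st('tray',(z>0.018)&(z<0.04)); st('floor',(z<0.012)&(I[:,1]<60))
# tallest objects near jar
```

```text
wing 110 [0.4946 0.2062 0.1495] rect [0.4953 0.2067] 0.0557 0.0125 19.1
top 266 [0.4914 0.2018 0.1255] rect [0.494  0.2056] 0.0654 0.0654 44.2
holder 209 [0.4811 0.1957 0.052 ] rect [0.4971 0.2032] 0.1109 0.0769 18.1
green 0 [nan nan nan] rect [0. 0.] 0.0 0.0 0.0
[nan nan nan]
tray 413 [ 0.4842 -0.1633  0.0268] rect [ 0.4808 -0.1572] 0.1506 0.1812 82.1
floor 3011 [ 0.4803 -0.159   0.004 ] rect [ 0.4832 -0.1604] 0.1593 0.1909 81.9<stdin>:9: RuntimeWarning: Mean of empty slice.
  ret = um.true_divide(
```

View pics/crop1.png

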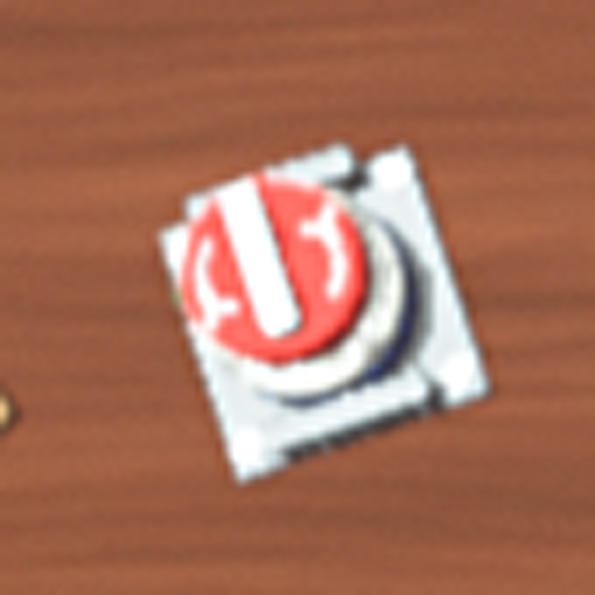

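The crop confirms the red cap and wing: its axis lies at about 19° in the world and the holder agrees. The cap is at about (0.495, 0.2065) and the tray centre at about (0.481, -0.158). I'm moving over the jar.

{"name": "send_rows", "arguments": {
  "deltas": [
    {"travel": [-0.785, -0.52, 0]},
    {"travel": [-0.785, -0.52, 0]},
    {"travel": [-0.785, -0.52, 0]},
    {"travel": [-0.785, -0.52, 0]},
    {"travel": [-0.785, -0.52, 0]}
  ],
  "grip": 1
}}

```text
validation failed for argument at $.de...
```

{"name": "send_rows", "arguments": {
  "deltas": [
    {"travel": [-0.785, -0.52, 0]},
    {"travel": [-0.785, -0.52, 0]},
    {"travel": [-0.785, -0.52, 0]},
    {"travel": [-0.785, -0.52, 0]},
    {"travel": [-0.785, -0.52, 0]}
  ]
}}

```text
validation failed for argument at $.de...
```

{"name": "send_rows", "arguments": {
  "deltas": [
    {"travel": [0, 0, 0], "roll": 1},
    {"travel": [0, 0, 0], "roll": 1},
    {"travel": [0, 0, 0], "roll": 1},
    {"travel": [0, 0, 0], "roll": 1}
  ]
}}

```text
time: 0.6
tool_pos: [0.2158, 0.5861, 0.2382]
tool_rot: [[-0.609, 0.793, -0.0], [0.793, 0.609, -0.001], [-0.001, -0.001, -1.0]]
force: [-0.3, 0.6, -0.5]
grip_width: 1.0
finger_force: 0.0
```

```bash
python3 -c "
from h import *
s=arm.state();print(s['time'],s['joint_pos'],s['tool_pos'],s['tool_rot'][:,1],np.degrees(np.arctan2(s['tool_rot'][1,1],s['tool_rot'][0,1])))"
```

```text
0.6 [-1.27431423  0.68530493 -0.03163058  1.57130248  0.02572152  0.88649882
 -0.66009272] [0.21577165 0.58614007 0.23824992] [ 0.79304923  0.60915682 -0.00093722] 37.52858000761406
```

{"name": "send_rows", "arguments": {
  "deltas": [
    {"travel": [-0.94, -0.02, 0], "roll": 0},
    {"travel": [-0.94, -0.02, 0], "roll": 0},
    {"travel": [-0.94, -0.02, 0], "roll": 0},
    {"travel": [-0.94, -0.02, 0], "roll": 0},
    {"travel": [-0.94, -0.02, 0], "roll": 0}
  ]
}}

```text
time: 1.23
tool_pos: [0.3566, 0.3963, 0.2385]
tool_rot: [[-0.613, 0.79, -0.0], [0.79, 0.613, -0.0], [-0.0, -0.001, -1.0]]
force: [1.0, 0.6, 0.5]
grip_width: 1.003
finger_force: 0.0
```

{"name": "send_rows", "arguments": {
  "deltas": [
    {"travel": [-0.94, -0.02, 0], "roll": 0},
    {"travel": [-0.94, -0.02, 0], "roll": 0},
    {"travel": [-0.94, -0.02, 0], "roll": 0},
    {"travel": [-0.94, -0.02, 0], "roll": 0},
    {"travel": [-0.94, -0.02, 0], "roll": 0}
  ]
}}

```text
time: 1.85
tool_pos: [0.4966, 0.2076, 0.2385]
tool_rot: [[-0.613, 0.79, -0.001], [0.79, 0.613, -0.0], [0.0, -0.0, -1.0]]
force: [0.6, -0.1, 0.8]
grip_width: 1.001
finger_force: 0.0
```

{"name": "send_rows", "arguments": {
  "deltas": [
    {"travel": [0, 0, 0], "roll": 1},
    {"travel": [0, 0, 0], "roll": 1},
    {"travel": [0, 0, 0], "roll": 1},
    {"travel": [0, 0, 0], "roll": 1},
    {"travel": [0, 0, 0], "roll": 1}
  ]
}}

```text
time: 2.48
tool_pos: [0.4957, 0.2089, 0.2384]
tool_rot: [[0.043, 0.999, -0.001], [0.999, -0.043, -0.0], [-0.0, -0.001, -1.0]]
force: [-0.3, 0.1, -0.1]
grip_width: 0.999
finger_force: 0.0
```

{"name": "send_rows", "arguments": {
  "deltas": [
    {"travel": [0, 0, 0], "roll": 1},
    {"travel": [0, 0, 0], "roll": 1},
    {"travel": [0, 0, 0], "roll": 1},
    {"travel": [0, 0, 0], "roll": 1},
    {"travel": [0, 0, 0], "roll": 1}
  ]
}}

```text
time: 3.1
tool_pos: [0.4957, 0.209, 0.2384]
tool_rot: [[0.675, 0.738, -0.001], [0.738, -0.675, -0.0], [-0.001, -0.0, -1.0]]
force: [-0.5, 0.5, -0.9]
grip_width: 0.998
finger_force: 0.0
```

{"name": "send_rows", "arguments": {
  "deltas": [
    {"travel": [0, 0, 0], "roll": 1},
    {"travel": [0, 0, 0], "roll": 1},
    {"travel": [0, 0, 0], "roll": 1},
    {"travel": [0, 0, 0], "roll": 0.55},
    {"travel": [0, 0, 0], "roll": 0}
  ]
}}

```text
time: 3.72
tool_pos: [0.4957, 0.2091, 0.2384]
tool_rot: [[0.943, 0.333, -0.001], [0.333, -0.943, -0.0], [-0.001, 0.0, -1.0]]
force: [0.7, -1.1, 0.4]
grip_width: 1.001
finger_force: 0.0
```

```bash
python3 -c "
from h import *
s=arm.state();print(s['time'],s['joint_pos'],s['tool_pos'],np.degrees(np.arctan2(s['tool_rot'][1,1],s['tool_rot'][0,1])),s['force'])
shot('wrist','wrist1.png')
im,P=world('wrist');z=P[...,2]
for lo,hi in((.142,.158),(.115,.135)):
    q=P[(z>lo)&(z<hi)&(np.hypot(P[...,0]-.495,P[...,1]-.2065)<.045)][:,:2].astype(np.float32)
    if len(q)>5: print(lo,len(q),cv2.minAreaRect(q))
"
```

```text
3.725 [-0.77151347  0.6201709   0.4792195   1.84950958 -0.39567909  0.76815223
 -1.31064852] [0.49569141 0.20906398 0.23838436] -70.54526962370058 [ 0.69256275 -1.05424247  0.44260757]
0.142 1036 ((0.49477338790893555, 0.20815517008304596), (0.055978089570999146, 0.011953899636864662), 18.139545440673828)
0.115 3849 ((0.49537885189056396, 0.20854508876800537), (0.06884431838989258, 0.06869654357433319), 81.62762451171875)
```

View pics/wrist1.png

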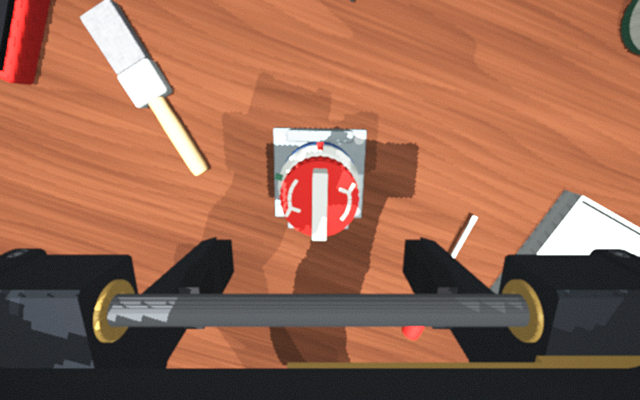

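The wrist view shows the wing centred at (320,205) between the fingers and aligned with the tool's x. The red mark is at (320,146) and the green mark at (279,178). I'm descending to straddle it.

{"name": "send_rows", "arguments": {
  "deltas": [
    {"travel": [-0.02, 0.01, 0.6], "roll": 0.15},
    {"travel": [0, 0, 0.6], "roll": 0},
    {"travel": [0, 0, 0.6], "roll": 0},
    {"travel": [0, 0, 0.4], "roll": 0},
    {"travel": [0, 0, 0], "roll": 0}
  ],
  "grip": 0.5
}}

```text
time: 4.4
tool_pos: [0.4946, 0.2079, 0.1278]
tool_rot: [[0.95, 0.313, -0.002], [0.313, -0.95, -0.001], [-0.002, -0.0, -1.0]]
force: [0.5, -0.5, -0.3]
grip_width: 0.501
finger_force: 0.0
```

{"name": "send_rows", "arguments": {
  "deltas": [
    {"travel": [0, 0, 0], "roll": 0},
    {"travel": [0, 0, 0], "roll": 0},
    {"travel": [0, 0, 0], "roll": 0},
    {"travel": [0, 0, 0], "roll": 0},
    {"travel": [0, 0, 0], "roll": 0}
  ],
  "grip": 0,
  "grip_force": 35
}}

```text
time: 5.03
tool_pos: [0.4955, 0.2082, 0.1292]
tool_rot: [[0.95, 0.312, 0.001], [0.312, -0.95, 0.0], [0.001, -0.0, -1.0]]
force: [0.1, -0.8, 4.3]
grip_width: 0.133
finger_force: 35.0
```

{"name": "send_rows", "arguments": {
  "deltas": [
    {"travel": [0, 0, 0.1], "roll": 0},
    {"travel": [0, 0, 0.1], "roll": 0},
    {"travel": [0, 0, 0], "roll": 0}
  ]
}}

```text
time: 5.4
tool_pos: [0.4956, 0.2082, 0.1194]
tool_rot: [[0.95, 0.312, 0.001], [0.312, -0.95, 0.001], [0.001, -0.0, -1.0]]
force: [-1.2, 0.1, 7.8]
grip_width: 0.132
finger_force: 35.0
```

{"name": "send_rows", "arguments": {
  "deltas": [
    {"travel": [0, 0, 0.03], "roll": 0},
    {"travel": [0, 0, 0], "roll": 0},
    {"travel": [0, 0, 0], "roll": 0}
  ]
}}

```text
time: 5.78
tool_pos: [0.4955, 0.2082, 0.1191]
tool_rot: [[0.95, 0.312, 0.001], [0.312, -0.95, 0.001], [0.002, -0.001, -1.0]]
force: [-3.5, -1.2, 18.4]
grip_width: 0.132
finger_force: 35.0
```

```bash
python3 -c "
from h import *
s=arm.state();print(s['tool_pos'],s['force'])
shot('top')
im,P=world('top');z=P[...,2]
h=cv2.cvtColor(im,cv2.COLOR_RGB2HSV)
near=(np.hypot(P[...,0]-.495,P[...,1]-.208)<.036)&(z>.09)&(z<.135)
r=near&(h[...,1]>110)&((h[...,0]<12)|(h[...,0]>168))
print(r.sum(),np.percentile(z[r],[50,60,70,80,90,95]))"
```

```text
[0.49554518 0.20818243 0.11906856] [-3.52108811 -1.19856929 18.44008717]
124 [0.11516045 0.11570225 0.11615117 0.11689439 0.1180105  0.1184087 ]
```

It is pressed to the hard stop (red top about 0.1165). I'll ease off by about 2 mm and turn anticlockwise while it stays pressed.

{"name": "send_rows", "arguments": {
  "deltas": [
    {"travel": [0, 0, -0.05], "roll": -0.5},
    {"travel": [0, 0, 0], "roll": -0.7},
    {"travel": [0, 0, 0], "roll": -0.7},
    {"travel": [0, 0, 0], "roll": 0}
  ]
}}

```text
time: 6.32
tool_pos: [0.496, 0.2085, 0.1206]
tool_rot: [[0.835, 0.551, 0.002], [0.551, -0.835, 0.001], [0.002, -0.0, -1.0]]
force: [-0.8, -0.5, 7.6]
grip_width: 0.131
finger_force: 35.0
```

```bash
python3 -c "
from h import *
s=arm.state();print(s['tool_pos'],s['force'],s['wrist_torque'],np.degrees(np.arctan2(s['tool_rot'][1,0],s['tool_rot'][0,0])),s['joint_pos'][6])"
```

```text
[0.49597715 0.20853108 0.12059477] [-0.81252707 -0.48131596  7.63044644] [-0.06949484  0.25866726  0.05385703] 33.434956511047695 -1.052729537836163
```

{"name": "send_rows", "arguments": {
  "deltas": [
    {"travel": [0, 0, 0], "roll": -0.75},
    {"travel": [0, 0, 0], "roll": -0.75},
    {"travel": [0, 0, 0], "roll": -0.75},
    {"travel": [0, 0, 0], "roll": -0.75},
    {"travel": [0, 0, 0], "roll": 0}
  ]
}}

```text
time: 6.95
tool_pos: [0.4961, 0.2087, 0.1206]
tool_rot: [[0.538, 0.843, 0.002], [0.843, -0.538, 0.002], [0.002, 0.001, -1.0]]
force: [-0.9, 0.7, 7.1]
grip_width: 0.135
finger_force: 35.0
```

{"name": "send_rows", "arguments": {
  "deltas": [
    {"travel": [0, 0, 0], "roll": -1},
    {"travel": [0, 0, 0], "roll": -1},
    {"travel": [0, 0, 0], "roll": -1},
    {"travel": [0, 0, 0], "roll": -1},
    {"travel": [0, 0, 0], "roll": -0.7}
  ]
}}

```text
time: 7.58
tool_pos: [0.4958, 0.2087, 0.1205]
tool_rot: [[-0.09, 0.996, 0.001], [0.996, 0.09, 0.001], [0.001, 0.002, -1.0]]
force: [-0.0, 0.0, 7.0]
grip_width: 0.129
finger_force: 35.0
```

```bash
python3 -c "
from h import *
s=arm.state();print(s['tool_pos'],s['force'],s['wrist_torque'],np.degrees(np.arctan2(s['tool_rot'][1,0],s['tool_rot'][0,0])),s['joint_pos'][6])"
```

```text
[0.49576073 0.20874332 0.12054576] [-2.95487084e-02  1.09289529e-03  6.99562657e+00] [-0.00330871  0.32252589 -0.05580596] 95.18258656902178 -0.38888367578380956
```

{"name": "send_rows", "arguments": {
  "deltas": [
    {"travel": [0, 0, -0.1], "roll": 0},
    {"travel": [0, 0, -0.1], "roll": 0},
    {"travel": [0, 0, -0.1], "roll": 0},
    {"travel": [0, 0, 0], "roll": 0},
    {"travel": [0, 0, 0], "roll": 0}
  ]
}}

```text
time: 8.2
tool_pos: [0.4948, 0.2079, 0.1342]
tool_rot: [[-0.087, 0.996, -0.001], [0.996, 0.087, -0.001], [-0.001, -0.001, -1.0]]
force: [-0.3, 0.5, -0.9]
grip_width: 0.133
finger_force: 35.0
```

{"name": "send_rows", "arguments": {
  "deltas": [
    {"travel": [0, 0, -0.2], "roll": 0},
    {"travel": [0, 0, -0.4], "roll": 0},
    {"travel": [0, 0, -0.4], "roll": 0},
    {"travel": [0, 0, -0.4], "roll": 0},
    {"travel": [0, 0, 0], "roll": 0}
  ]
}}

```text
time: 8.82
tool_pos: [0.4962, 0.2085, 0.2062]
tool_rot: [[-0.087, 0.996, 0.003], [0.996, 0.087, 0.002], [0.001, 0.003, -1.0]]
force: [-0.2, 0.4, -1.9]
grip_width: 0.134
finger_force: 35.0
```

```bash
python3 -c "
from h import *
s=arm.state();print(s['time'],s['tool_pos'],s['force'],s['tool_rot'][:,0],s['joint_pos'])
shot('scene'); im,P=world('scene');cv2.imwrite('pics/scene2.png',cv2.resize(im[80:260,280:480,::-1],(600,540)))
"
```

```text
8.825 [0.49615789 0.20851842 0.20619084] [-0.19356608  0.36016762 -1.92184746] [-0.08676546  0.99622795  0.00127445] [-0.48921621  0.61720698  0.00920529  1.87327018 -0.00875393  0.64773105
 -0.38787372]
```

View pics/scene2.png

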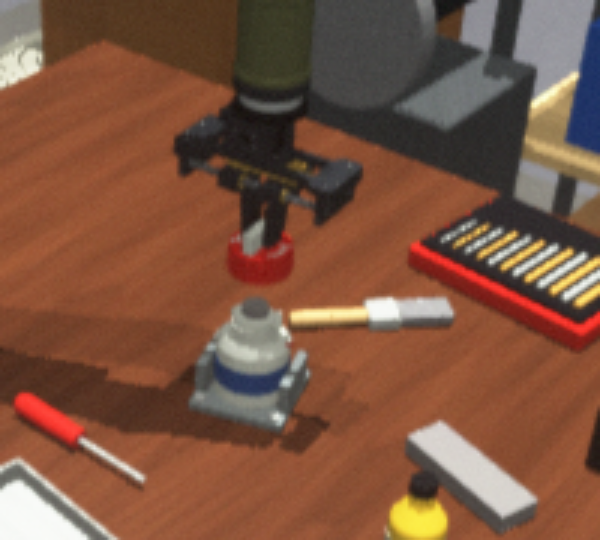

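The cap is off and held upright above the bare neck. I'm moving over the steel tray.

{"name": "send_rows", "arguments": {
  "deltas": [
    {"travel": [-0.73, -0.094, 0], "roll": 0},
    {"travel": [-0.73, -0.094, 0], "roll": 0},
    {"travel": [-0.73, -0.094, 0], "roll": 0},
    {"travel": [-0.73, -0.094, 0], "roll": 0},
    {"travel": [-0.73, -0.094, 0], "roll": 0}
  ]
}}

```text
time: 9.5
tool_pos: [0.4869, 0.0231, 0.2038]
tool_rot: [[-0.087, 0.996, -0.002], [0.996, 0.087, -0.0], [0.0, -0.002, -1.0]]
force: [1.0, 0.1, -2.6]
grip_width: 0.134
finger_force: 35.0
```

{"name": "send_rows", "arguments": {
  "deltas": [
    {"travel": [-0.73, -0.094, 0], "roll": 0},
    {"travel": [-0.73, -0.094, 0], "roll": 0},
    {"travel": [-0.73, -0.094, 0], "roll": 0},
    {"travel": [-0.73, -0.094, 0], "roll": 0},
    {"travel": [-0.73, -0.094, 0], "roll": 0}
  ]
}}

```text
time: 10.12
tool_pos: [0.4794, -0.1605, 0.2037]
tool_rot: [[-0.087, 0.996, -0.002], [0.996, 0.087, 0.001], [0.001, -0.002, -1.0]]
force: [-0.1, -0.5, -1.7]
grip_width: 0.133
finger_force: 35.0
```

{"name": "send_rows", "arguments": {
  "deltas": [
    {"travel": [0, 0, 0.7], "roll": 0},
    {"travel": [0, 0, 0.7], "roll": 0},
    {"travel": [0, 0, 0.7], "roll": 0},
    {"travel": [0, 0, 0.7], "roll": 0},
    {"travel": [0, 0, 0], "roll": 0}
  ]
}}

```text
time: 10.75
tool_pos: [0.4779, -0.1588, 0.0622]
tool_rot: [[-0.087, 0.996, -0.006], [0.996, 0.087, 0.002], [0.002, -0.006, -1.0]]
force: [0.1, 0.4, -1.7]
grip_width: 0.133
finger_force: 35.0
```

```bash
python3 -c "
from h import *
s=arm.state();print(s['time'],s['tool_pos'],s['force'],s['joint_pos'])
shot('scene'); im,P=world('scene');cv2.imwrite('pics/scene3.png',cv2.resize(im[140:300,220:380,::-1],(560,560)))
"
```

```text
10.75 [ 0.47787714 -0.15879502  0.06219306] [ 0.10948411  0.42782421 -1.70310196] [ 0.25149514  0.83963341 -0.03644509  2.05428854  0.10639277  0.25591553
  0.2114131 ]
```

View pics/scene3.png

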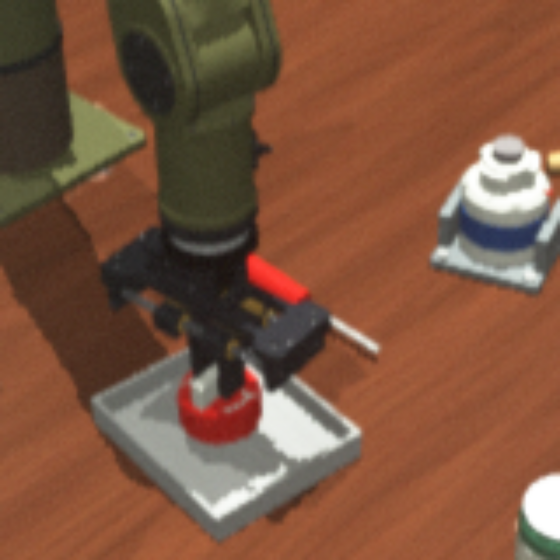

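The cap is upright over the middle of the tray. I'm lowering it the rest of the way gently.

{"name": "send_rows", "arguments": {
  "deltas": [
    {"travel": [0, 0, 0.2], "roll": 0},
    {"travel": [0, 0, 0.15], "roll": 0},
    {"travel": [0, 0, 0.08], "roll": 0},
    {"travel": [0, 0, 0.04], "roll": 0},
    {"travel": [0, 0, 0], "roll": 0}
  ]
}}

```text
time: 11.42
tool_pos: [0.4802, -0.1595, 0.0412]
tool_rot: [[-0.087, 0.996, 0.0], [0.996, 0.087, 0.0], [0.0, 0.0, -1.0]]
force: [-0.1, 0.6, -1.9]
grip_width: 0.132
finger_force: 35.0
```

{"name": "send_rows", "arguments": {
  "deltas": [
    {"travel": [0, 0, 0.06], "roll": 0},
    {"travel": [0, 0, 0], "roll": 0},
    {"travel": [0, 0, 0], "roll": 0}
  ]
}}

```text
time: 11.8
tool_pos: [0.4802, -0.1595, 0.0382]
tool_rot: [[-0.087, 0.996, 0.0], [0.996, 0.087, 0.0], [0.0, 0.0, -1.0]]
force: [-0.2, -1.1, -0.8]
grip_width: 0.131
finger_force: 35.0
```

{"name": "send_rows", "arguments": {
  "deltas": [
    {"travel": [0, 0, 0.02], "roll": 0},
    {"travel": [0, 0, 0], "roll": 0},
    {"travel": [0, 0, 0], "roll": 0}
  ]
}}

```text
time: 12.18
tool_pos: [0.4802, -0.1595, 0.0372]
tool_rot: [[-0.087, 0.996, 0.0], [0.996, 0.087, 0.0], [0.0, 0.0, -1.0]]
force: [-0.2, 0.4, -1.8]
grip_width: 0.136
finger_force: 35.0
```

{"name": "send_rows", "arguments": {
  "deltas": [
    {"travel": [0, 0, 0.03], "roll": 0},
    {"travel": [0, 0, 0], "roll": 0},
    {"travel": [0, 0, 0], "roll": 0}
  ]
}}

```text
time: 12.55
tool_pos: [0.4802, -0.1596, 0.0371]
tool_rot: [[-0.087, 0.996, 0.001], [0.996, 0.087, -0.0], [-0.0, 0.001, -1.0]]
force: [-2.7, 0.9, 14.1]
grip_width: 0.131
finger_force: 35.0
```

It is on the floor with 14 N of contact. I'm releasing and lifting.

{"name": "send_rows", "arguments": {
  "deltas": [
    {"travel": [0, 0, -0.02], "roll": 0},
    {"travel": [0, 0, 0], "roll": 0},
    {"travel": [0, 0, 0], "roll": 0},
    {"travel": [0, 0, 0], "roll": 0},
    {"travel": [0, 0, 0], "roll": 0}
  ],
  "grip": 0.5
}}

```text
time: 13.18
tool_pos: [0.4801, -0.1595, 0.0366]
tool_rot: [[-0.087, 0.996, -0.0], [0.996, 0.087, 0.0], [0.0, -0.0, -1.0]]
force: [-0.4, -0.6, -0.5]
grip_width: 0.501
finger_force: 0.0
```

{"name": "send_rows", "arguments": {
  "deltas": [
    {"travel": [0, 0, -0.3], "roll": 0},
    {"travel": [0, 0, -0.8], "roll": 0},
    {"travel": [0, 0, -0.8], "roll": 0},
    {"travel": [0, 0, -0.8], "roll": 0},
    {"travel": [0, 0, 0], "roll": 0}
  ]
}}

```text
time: 13.8
tool_pos: [0.4819, -0.1601, 0.1752]
tool_rot: [[-0.087, 0.996, 0.007], [0.996, 0.087, -0.002], [-0.002, 0.007, -1.0]]
force: [-0.7, 0.0, 0.3]
grip_width: 0.504
finger_force: 0.0
```

```bash
python3 -c "
from h import *
s=arm.state();print(s['time'],s['tool_pos'],s['force'],s['grip_width'])
shot('scene');shot('wrist'); im,P=world('scene');a=cv2.resize(im[140:300,220:380],(400,400))
im,P=world('wrist');b=cv2.resize(im,(400,250));c=np.zeros((400,800,3),np.uint8);c[:,:400]=a;c[:250,400:]=b
cv2.imwrite('pics/end.png',c[:,:,::-1])
h=cv2.cvtColor(im,cv2.COLOR_RGB2HSV);r=(h[...,1]>120)&((h[...,0]<10)|(h[...,0]>170))&(np.hypot(P[...,0]-.48,P[...,1]+.1595)<.045)&(P[...,2]>.028)
q=P[r];A=np.c_[q[:,:2],np.ones(len(q))];print(q.mean(0),np.percentile(q[:,2],[10,50,90]),np.linalg.lstsq(A,q[:,2],rcond=None)[0])
"
```

```text
13.8 [ 0.48194827 -0.16012852  0.17516085] [-0.73892875  0.00554314  0.34121864] 0.5038339289201705
[ 0.47966603 -0.15711963  0.04430795] [0.03244189 0.03336296 0.03458098] [0.14152303 0.18270605 0.00513086]
```

View pics/end.png

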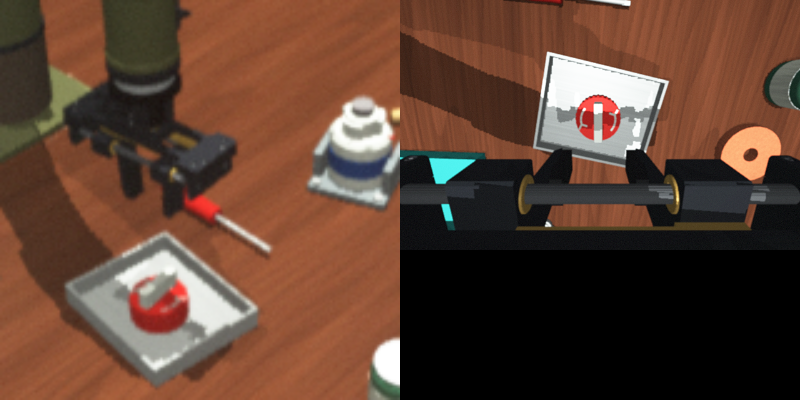

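The cap stands flat in the middle of the tray, wing up (right panel, about (598,118)). Its red top is 33 mm above the bench, as expected, and the gripper is clear, so I'm handing in.

```bash
python3 -c "
from rig import arm
print(arm.job_done())"
```

```text
the job is handed in; nothing more can be done
None
```

The jar is open and its cap stands flat on its rim in the steel tray, wing up and released; I handed the job in at about 14 s and the judge returned no verdict.

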